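# Clear the light pad and hold the notched glass plate over it, label up

## Robot

A 7-joint arm with a two-finger parallel gripper is mounted at the origin on the work surface. World frame = base frame: x ahead of the robot, y to its left, z up, the work surface at z = 0. Lengths are in m, angles in rad, forces in N, time in s.
With the tool pointing down it reaches from about 0.4 to 0.925 m from the base axis. Payload 5.6 kg.
Tool frame: the origin (TCP) lies between the finger pads, 19 mm behind the fingertips; this is the grasp point; z points along the fingers, y is the line along which they close (so a half turn about z gives the same grasp; the last joint's range is limited). The gripper opens to 85 mm and grips with 20 to 120 N. Pads are 22 mm wide; open, the fingers measure 114 mm over their backs; the gripper's body (76 mm by 85 mm) begins 54 mm behind the grasp point. The pads swing forward as they close: fully open they stand 13 mm farther back than shut.
Start: joints at [1.154, 0.468, -0.012, 1.603, 0.006, 1.071, -0.056], TCP at [0.237, -0.605, 0.25] pointing down, gripper open.
Joint ranges: [-2.53, 2.53], [-0.31, 2.02], [-1.57, 1.55], [0.28, 2.44], [-1.29, 4.43], [0.15, 1.84], [-2.92, 2.92]. Speed limits (rad/s): [2.57, 2.57, 3.14, 3.14, 3.14, 3.14, 3.14].

## Interface

Orientations are given as a unit quaternion [x, y, z, w].
In Python, from plant import * gives the robot as it stands.
- The arm moves only by the tool carry_out, never from a script. Its argument "steps" is a list that holds one entry, the list of rows, each a list of 4 numbers: the shift along the tool's x, y, z in cm, then the turn about the tool's z in degrees. In form: [[[x, y, z, spin], ...]]. A call has 1 to 20 rows; each row is the pose to reach, as a shift and turn from the pose commanded when the call began, along the tool's axes at that moment; what a row does not reach only later rows make up. A row lasts 1/8 s, in which the tool goes at most 62.5 mm and 10.7 degrees, less where a joint would pass 70% of its speed; a pose out of reach is approached as far as the arm can. A call with a gripper value outside its range is refused whole. "jaw" is the opening, from 0 (shut) to 1 (fully open), set as the call begins (left out, the last holds). The fingers move at their own pace and stop on an object; "squeeze" is the grip in N (left out, the last holds). Time passes only in rows, so rows that repeat a pose let the fingers close. It gives the time, the measured TCP pose, the force, the opening and the grip force at its end, in the units of the state.
- observe(): the state, without advancing time (a new reading comes with each control period).
- capture(name): name is "scene" or "side" or "wrist"; returns a dict with "image" (480x640x3 uint8, red, green, blue), "z_map" (480x640 float32, m along the optical axis (not along the pixel's ray), 0 where there is no reading), "fx", "fy", "cx", "cy" (pixels), "extrinsics" (4x4, takes a point from camera to world coordinates). Camera axes: x right, y down, z forward; pixel columns grow to the right and rows downward; lengths in m; the calibration is good to about 2 mm. A picture is of the moment at which its call begins.
- close_job(): hands the job in; it is judged then, once.
The state is a dict: "time": time; "joints": joint angles; "joint_vel": joint speeds; "effort": joint torques, N m; "tool_pos": TCP position; "eef_rot": TCP orientation; "contact_force": force on the tool from outside, world axes, zero at the start; "moment": the same for the moment, N m; "grip_width": opening from 0.0 (shut) to 1.0 (fully open); "grasp_force": force on a finger pad.
Only numpy, scipy, OpenCV 4.12 (cv2) and the standard library are available. Lean on these libraries where they do the work, as an engineer would, in place of code of your own. Each camera call takes 0.05 s, during which the arm holds its last target. There are 200 camera calls.

## Task

Clear the light pad by nesting the steel parts cups where the large one stands: the middle cup into the large one, then the small cup into the middle one. Then pick up the glass plate that has a small notch in one corner, gripping it across its width at its plain end: the notched end is the frosted label end. Finish while still holding the plate level and still, label face up, with its frosted end over the middle of the light pad and about 10 cm above it; leave the plate without a notch, the wrench and the jar alone.

Things in the scene. Friction and masses are not known exactly. Their poses are not given: they have to be found in the camera images.
- pad: flat light pad, white face in an aluminium frame, 150 (x) by 220 (y), 12 thick, fixed on the table. Origin: centre of its underside. The middle and small cups stand on it at first, one about 55 to each side of its middle along its y axis (which is on which side varies).
- pad_center (a point): middle of the light pad's upper face, 12 above the table; z up.
- cup_large: the largest of three open round plain steel parts cups: rim diameter 86, foot diameter 70 (outside, straight taper), 40 tall, wall 3, floor 5 thick, about 200 g; stands loose and upright on the table between robot and pad. Origin: centre of its underside, z up.
- cup_middle: the middle one of three open round plain steel parts cups: rim diameter 60, foot diameter 50 (outside, straight taper), 56 tall, wall 3, floor 5 thick, about 110 g; stands loose and upright on the light pad; once in the large cup it stands on that cup's floor, 5 above its underside, and its rim stands 21 above the large rim. Origin: centre of its underside, z up.
- cup_small: the smallest of three open round plain steel parts cups: rim diameter 38, foot diameter 30 (outside, straight taper), 70 tall, wall 3, floor 5 thick, about 70 g; stands loose and upright on the light pad; once in the middle cup it stands on that cup's floor and its rim stands 19 above the middle rim. Origin: centre of its underside, z up.
- plate: glass plate, 110 (x) by 44 (y) by 6 (z), 70 g. Its +x end is frosted over the last 32 (matt whitish label field), with a 12 by 12 notch in that end's -y corner; the rest is clear. Lies loose, label face (+z) up, in any direction, on a fixed cork rest 60 by 24 and 20 high that runs along it: its long edges overhang by 10. Origin: centre of its underside, 20 above the table at first.
- label (a point): centre of the plate's frosted label field, on its upper face, 39 from the plate's middle towards the notched end; axes as the plate's.
- plain_end (a point): good place to grip the plate: at mid-width and mid-thickness, 28 from the plate's middle away from the notched end; grip across y, 44 wide. 67 from the label's centre. Axes as the plate's.
- blank: bystander: a clear glass plate of the same size, 110 by 44 by 6, with no notch and no frosted end, on a like cork rest, in any direction. Origin: centre of its underside. The two plates lie one to the left and one to the right of the pad; which is which varies.
- wrench: bystander: steel open-ended wrench 160 long, lying flat on the table beyond the pad to the left.
- jar: bystander: white jar with a black lid, 52 diameter, 70 tall, standing on the table beyond the pad to the right. Origin: centre of its underside.

How it is judged:
On the way, in this order (a step that is already met when the one before it is completed fails the run):
1. the middle cup stands in the large cup, let go (horizontal distance between cup_middle and cup_large below 0.015 m and z of cup_middle in the frame of cup_large between 0 and 0.012 m and angle between cup_middle's own z axis and vertical below 0.2 rad and contact force between cup_middle and the fingers below 0.2 N), for 0.2 s.
2. the small cup stands in the middle cup, let go (horizontal distance between cup_small and cup_middle below 0.015 m and z of cup_small in the frame of cup_middle between 0 and 0.012 m and angle between cup_small's own z axis and vertical below 0.2 rad and contact force between cup_small and the fingers below 0.2 N), for 0.2 s.
3. the notched plate is lifted clear in the fingers (height (world z) of plate above 0.05 m and contact force between plate and the fingers above 1 N), for 0.2 s.
At the end, for the whole second after the job is handed in: Cups nested concentric within 15 mm, upright, each on the floor of the next, let go. Notched plate held still by the fingers alone, level within 0.2 rad, label up, label centre within 30 mm of the pad's middle from above and 60 to 140 mm over it, TCP more than 40 mm aside of the label centre (all of step 1 and all of step 2 and angle between each of cup_large, plate's own z axis and vertical below 0.2 rad and height (world z) of cup_large below 0.008 m and horizontal distance between label and pad_center below 0.03 m and z of label in the frame of pad_center between 0.06 and 0.14 m and contact force between plate and the fingers above 1 N and horizontal distance between the grasp point and label above 0.04 m and contact force between plate and pad below 0.1 N and contact force between plate and cup_large below 0.1 N and contact force between plate and cup_middle below 0.1 N and contact force between plate and cup_small below 0.1 N and contact force between plate and blank below 0.1 N and contact force between plate and jar below 0.1 N and contact force between plate and wrench below 0.1 N and linear speed of plate below 0.03 m/s and angular speed of plate below 0.3 rad/s); the arm keeps its last pose, push and grip.
It fails at once if the plate without a notch is disturbed (moved more than 15 mm) (distance of blank from where it was at the start of the episode above 0.015 m).
It fails at once if the wrench is disturbed (moved more than 15 mm) (distance of wrench from where it was at the start of the episode above 0.015 m).
It fails at once if the jar is disturbed (moved more than 15 mm) (distance of jar from where it was at the start of the episode above 0.015 m).
It fails at once if the large cup is shifted away (more than 60 mm) from where it stands (distance of cup_large from where it was at the start of the episode above 0.06 m).
It also fails if it takes over 58 s, if anything falls off the work surface, if the arm or the gripper's body presses on something with over 40 N, if the wrist force passes 120 N, or if a joint passes its speed limit or range.

## Working session

There is one attempt and no reset: what is moved stays moved. The work goes in short steps, Python scripts to look and compute and a tool call to move; the robot and the scene stay as the last step left them, time stands still between calls to the robot, and variables do not carry over. Pictures are saved under pics/ and viewed, at most 10 in all, crops included, and the job is handed in when it is done.

Besides the shell and the picture viewer there is one more tool, called after "Request:" as name(argument=value, ...) on one line, values as JSON. carry_out: Moves the arm, as the interface text tells. Its arguments: {"type":"object","properties":{"steps":{"type":"array","items":{"type":"array","items":{"type":"array","items":{"type":"number"}}}},"jaw":{"type":"number"},"squeeze":{"type":"number"}},"required":["steps"]}

```bash
mkdir -p pics; cat > h.py <<'E'
from plant import *
import numpy as np, cv2
from scipy.spatial.transform import Rotation as R
def cloud(c):
    z=c["z_map"]; v,u=np.mgrid[:z.shape[0],:z.shape[1]]
    P=np.stack([(u-c["cx"])/c["fx"]*z,(v-c["cy"])/c["fy"]*z,z],-1)
    E=np.array(c["extrinsics"]); W=P@E[:3,:3].T+E[:3,3]; W[z==0]=np.nan
    return W
def save(c,n): cv2.imwrite("pics/"+n,c["image"][:,:,::-1])
E
python3 - <<'E'
from h import *
s=observe(); print(s["tool_pos"],s["eef_rot"],s["grip_width"],R.from_quat(s["eef_rot"]).as_matrix().round(3))
for n in ("scene","side"):
    c=capture(n); save(c,n+"1.png"); np.savez(n+"1.npz",**c)
    print(n,np.array(c["extrinsics"]).round(3).tolist(),c["fx"])
E
```

```text
[ 0.23708993 -0.60464725  0.24903938] [ 9.82591279e-01  1.85778332e-01 -2.18024478e-04 -8.61769486e-04] 0.9961712253834185 [[ 0.931  0.365 -0.001]
 [ 0.365 -0.931  0.002]
 [-0.    -0.002 -1.   ]]
scene [[0.329, 0.726, -0.604, 1.257], [0.944, -0.253, 0.209, -0.238], [-0.001, -0.639, -0.769, 0.903], [0.0, 0.0, 0.0, 1.0]] 459.77718124145684
side [[-0.685, -0.455, 0.569, 0.03], [-0.728, 0.448, -0.519, 0.521], [-0.018, -0.77, -0.638, 0.705], [0.0, 0.0, 0.0, 1.0]] 555.6419129930639
```

View pics/scene1.png

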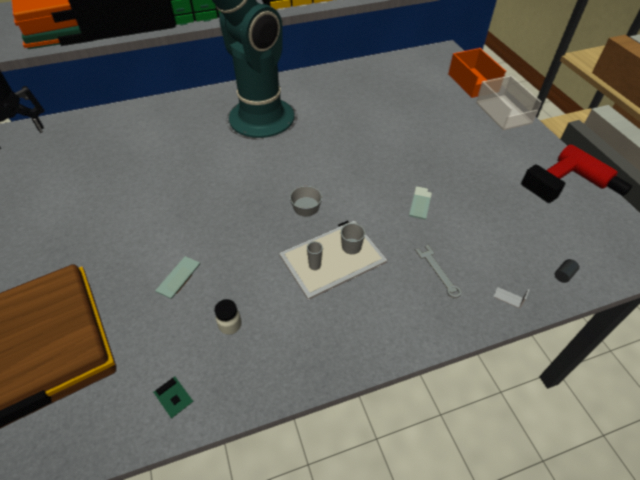

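View pics/side1.png

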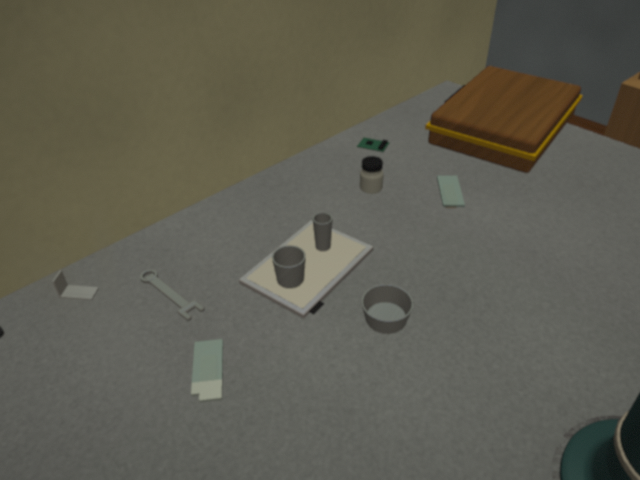

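```bash
python3 - <<'E'
from h import *
for n in ("scene","side"):
    W=cloud(dict(np.load(n+"1.npz"))); z=W[...,2]; 
    ok=(z>0.006)&(z<0.12)&(W[...,0]>0.3)&(W[...,0]<0.95)&(abs(W[...,1])<.5)
    k,l,st,ce=cv2.connectedComponentsWithStats(ok.astype(np.uint8))
    for i in range(1,k):
        if st[i,4]>60:
            p=W[l==i]; print(n,i,st[i].tolist(),p.min(0).round(3),p.max(0).round(3),p.mean(0).round(3))
E
```

```text
scene 1 [290, 186, 32, 30, 557] [ 0.392 -0.031  0.006] [0.478 0.053 0.041] [0.43  0.012 0.024]
scene 2 [409, 187, 23, 33, 504] [0.485 0.248 0.016] [0.597 0.338 0.03 ] [0.544 0.294 0.024]
scene 12 [280, 221, 108, 78, 4501] [ 0.525 -0.103  0.006] [0.717 0.138 0.084] [0.634 0.012 0.019]
scene 19 [156, 256, 45, 43, 817] [ 0.517 -0.4    0.015] [ 0.624 -0.292  0.029] [ 0.573 -0.347  0.024]
scene 28 [555, 269, 12, 11, 69] [0.844 0.492 0.007] [0.866 0.5   0.035] [0.853 0.497 0.021]
scene 43 [215, 299, 27, 35, 718] [ 0.696 -0.285  0.006] [ 0.747 -0.234  0.073] [ 0.729 -0.259  0.051]
scene 45 [108, 347, 9, 20, 74] [ 0.719 -0.5    0.013] [ 0.759 -0.492  0.059] [ 0.746 -0.497  0.051]
scene 47 [155, 378, 22, 18, 148] [ 0.807 -0.431  0.006] [ 0.833 -0.39   0.014] [ 0.82  -0.41   0.011]
side 3 [425, 119, 18, 25, 158] [ 0.708 -0.5    0.008] [ 0.754 -0.488  0.076] [ 0.734 -0.497  0.045]
side 16 [360, 156, 24, 37, 743] [ 0.688 -0.283  0.006] [ 0.74  -0.229  0.072] [ 0.706 -0.248  0.045]
side 17 [437, 176, 28, 32, 676] [ 0.513 -0.398  0.016] [ 0.619 -0.29   0.029] [ 0.563 -0.341  0.024]
side 18 [239, 212, 134, 105, 6769] [ 0.518 -0.102  0.006] [0.713 0.139 0.083] [0.606 0.032 0.021]
side 19 [52, 270, 15, 26, 213] [0.867 0.367 0.006] [0.892 0.392 0.04 ] [0.879 0.38  0.024]
side 28 [362, 285, 51, 48, 1405] [ 0.388 -0.03   0.006] [0.474 0.055 0.042] [0.434 0.007 0.025]
side 45 [178, 300, 25, 18, 106] [0.661 0.224 0.006] [0.694 0.259 0.009] [0.679 0.241 0.007]
side 58 [191, 339, 32, 64, 1777] [0.478 0.249 0.017] [0.593 0.341 0.029] [0.534 0.299 0.024]
```

Both views agree. The notched plate is on the left (scene 421,202; side 207,370) with its frosted, notched end toward the robot. The blank is on the right (scene 178,276). The middle cup is at scene (352,238), the small cup at (315,256) and the large cup at (306,200). Next I fit the rims and the plate.

```bash
cat >> h.py <<'E'
def circ(p,r):
    from scipy.optimize import least_squares
    return least_squares(lambda c:np.hypot(*(p-c).T)-r,p.mean(0),loss="soft_l1",f_scale=.001).x
E
python3 - <<'E'
from h import *
for n in ("scene","side"):
    c=dict(np.load(n+"1.npz")); W=cloud(c); x,y,z=np.moveaxis(W,-1,0)
    for nm,x0,y0,h,r in (("L",.433,.012,.04,.0425),("M",.61,.07,.068,.0292),("S",.63,-.035,.082,.0182)):
        m=(abs(z-h)<.004)&(np.hypot(x-x0,y-y0)<.06)
        p=W[m][:,:2]; q=circ(p,r); print(n,nm,len(p),q.round(4),(np.hypot(*(p-q).T).std()).round(4),np.nanmax(z[np.hypot(x-x0,y-y0)<.05]).round(4), p.min(0).round(3),p.max(0).round(3))
    m=(z>.008)&(z<.016)&(abs(x-.62)<.13)&(abs(y-.02)<.14)
    print("pad",cv2.minAreaRect(W[m][:,:2].astype(np.float32)*1000))
    m=(z>.02)&(z<.034)&(abs(x-.54)<.09)&(abs(y-.294)<.09)
    print("plate",cv2.minAreaRect(W[m][:,:2].astype(np.float32)*1000),np.median(z[m]))
    im=c["image"].astype(int); f=m&(im[...,0]>im[...,1]-8); print("frost",f.sum(),W[f].mean(0).round(3))
E
```

```text
scene L 92 [0.435  0.0099] 0.0015 0.041 [ 0.392 -0.031] [0.477 0.053]
scene M 88 [0.6115 0.0705] 0.0014 0.0694 [0.58  0.042] [0.641 0.1  ]
scene S 58 [ 0.6363 -0.034 ] 0.0012 0.0838 [ 0.616 -0.051] [ 0.654 -0.015]
pad ((620.2623901367188, 16.025177001953125), (160.26913452148438, 220.49667358398438), 10.382345199584961)
plate ((539.1748046875, 297.52960205078125), (43.7126350402832, 115.295166015625), 53.6927375793457) 0.02416755228028744
frost 53 [0.505 0.321 0.024]
side L 280 [0.4308 0.0121] 0.0012 0.0422 [ 0.388 -0.03 ] [0.474 0.055]
side M 155 [0.6074 0.0726] 0.0013 0.0696 [0.577 0.043] [0.638 0.102]
side S 87 [ 0.6318 -0.0319] 0.0014 0.0832 [ 0.612 -0.05 ] [ 0.651 -0.012]
pad ((614.5799560546875, 17.82439422607422), (162.7351837158203, 221.9781494140625), 10.332537651062012)
plate ((536.1553344726562, 298.4577941894531), (44.516231536865234, 113.12381744384766), 53.919288635253906) 0.024557916619038
frost 595 [0.505 0.318 0.024]
```

Request:
carry_out(steps=[[[2, -1.6, 0.3, -2], [6, -5, 1, -7], [10, -8.3, 1.7, -11.5], [14, -11.6, 2.4, -16], [18, -15, 3, -21], [22, -18.3, 3.7, -25.5], [26, -21.6, 4.4, -30], [30, -25, 5, -35], [34, -28.3, 5.7, -39], [38, -31.6, 6.4, -44], [42, -35, 7, -48.5], [46, -38.3, 7.7, -53], [50, -41.6, 8.4, -58], [54, -45, 9, -62.5], [57, -47.5, 9.6, -66], [59, -49, 10, -68], [59.3, -49.4, 10, -68.5], [59.3, -49.4, 10, -68.5]]], jaw=1, squeeze=30)

```text
time: 2.35
tool_pos: [0.6086, 0.07, 0.1498]
eef_rot: [0.708, 0.706, -0.001, 0.0]
contact_force: [0.1, -0.3, -0.8]
grip_width: 0.997
grasp_force: 0.0
```

```bash
cat >> h.py <<'E'
def to(x,y,z,ang):
    s=observe(); M=R.from_quat(s["eef_rot"]).as_matrix(); p=np.array(s["tool_pos"])
    a=np.degrees(np.arctan2(M[1,1],M[0,1])); d=(ang-a+90)%180-90
    print("t",round(s["time"],2),"at",p.round(4),"closing",a.round(1),"go cm",(M.T@(np.array([x,y,z])-p)*100).round(2),"spin",round(-d,1),"jaw",round(s["grip_width"],3),"F",round(s["grasp_force"],1),np.round(s["contact_force"],1),"j",np.round(s["joints"],2),"tilt",M[:,2].round(3))
E
python3 -c "
from h import *
to(.6095,.0715,.067,0)
c=capture('wrist');save(c,'w1.png');W=cloud(c);z=W[...,2]
m=abs(z-.068)<.004;p=W[m][:,:2];p=p[np.hypot(*(p-[.6095,.0715]).T)<.05];print(len(p));print(circ(p,.0292) if len(p) else '',p.min(0),p.max(0))"
```

```text
t 2.35 at [0.6086 0.07   0.1498] closing -0.2 go cm [0.16 0.09 8.28] spin -0.2 jaw 0.997 F 0.0 [ 0.1 -0.3 -0.8] j [ 0.17  0.58 -0.46  1.75  0.32  0.89 -0.43] tilt [-0.001 -0.001 -1.   ]
1401
[0.61020822 0.07199577] [0.5805879  0.04189064] [0.63975756 0.10123946]
```

Request:
carry_out(steps=[[[0.2, 0.15, 1.5, 0], [0.2, 0.15, 3.5, 0], [0.2, 0.15, 5.5, 0], [0.2, 0.15, 7.2, 0], [0.2, 0.15, 8.2, 0], [0.2, 0.15, 8.3, 0], [0.2, 0.15, 8.3, 0]]])

```text
time: 3.28
tool_pos: [0.6109, 0.0734, 0.0674]
eef_rot: [0.708, 0.707, 0.0, 0.0]
contact_force: [0.1, 0.2, -0.3]
grip_width: 1.0
grasp_force: 0.0
```

Request:
carry_out(steps=[[[0, 0, 0, 0], [0, 0, 0, 0], [0, 0, 0, 0], [0, 0, 0, 0], [0, 0, 0, 0], [0, 0, 0, 0], [0, 0, 0, 0]]], jaw=0, squeeze=30)

```text
time: 4.15
tool_pos: [0.6109, 0.0734, 0.0682]
eef_rot: [0.708, 0.707, 0.0, 0.0]
contact_force: [-2.0, -0.2, 5.1]
grip_width: 0.682
grasp_force: 31.3
```

```bash
python3 -c "
from h import *
to(.433,.011,.150,0)"
```

```text
t 4.15 at [0.6109 0.0734 0.0682] closing -0.1 go cm [ -6.26 -17.77  -8.2 ] spin -0.1 jaw 0.682 F 31.3 [-2.  -0.2  5.1] j [ 0.13  0.69 -0.41  1.78  0.38  0.75 -0.48] tilt [ 0.001 -0.    -1.   ]
```

Request:
carry_out(steps=[[[0, 0, -1, 0], [0, 0, -3, 0], [0, 0, -5, 0], [0, 0, -7, 0], [-0.5, -1.5, -8, 0], [-1.5, -4.5, -8, 0], [-2.7, -7.7, -8, 0], [-3.9, -11, -8, 0], [-5, -14.2, -8, 0], [-5.8, -16.5, -8, 0], [-6.2, -17.6, -8, 0], [-6.25, -17.8, -8, 0], [-6.25, -17.8, -8, 0], [-6.25, -17.8, -8, 0]]])

```text
time: 5.9
tool_pos: [0.4332, 0.0114, 0.147]
eef_rot: [0.708, 0.707, 0.0, 0.0]
contact_force: [0.3, -1.1, -0.8]
grip_width: 0.68
grasp_force: 32.5
```

```bash
python3 -c "
from h import *
to(.433,.011,.062,0)
c=capture('side');save(c,'s2.png');W=cloud(c)
x,y,z=np.moveaxis(W,-1,0)
m=(abs(z-.04)<.004)&(np.hypot(x-.433,y-.011)<.06);print(circ(W[m][:,:2],.0425),m.sum())
cv2.imwrite('pics/s2c.png',cv2.resize(c['image'][180:400,250:520,::-1],None,fx=2,fy=2))"
```

```text
t 5.9 at [0.4332 0.0114 0.147 ] closing -0.1 go cm [-0.04 -0.02  8.5 ] spin -0.1 jaw 0.68 F 32.5 [ 0.3 -1.1 -0.8] j [ 0.36  0.32 -0.53  2.17  0.24  0.71 -0.33] tilt [ 0.001  0.    -1.   ]
[0.43107935 0.01149328] 240
```

View pics/s2c.png

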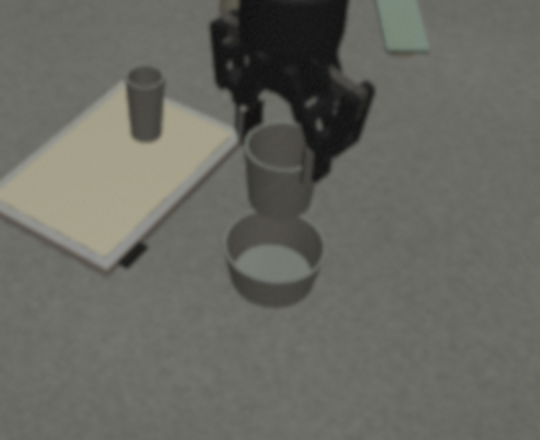

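The middle cup is held upright (crop 280,170) directly above the large cup (crop 273,258), so I lower it.

Request:
carry_out(steps=[[[0, 0, 1.5, 0], [0, 0, 3.5, 0], [0, 0, 5.5, 0], [0, 0, 7, 0], [0, 0, 8, 0], [0, 0, 8.5, 0], [0, 0, 8.6, 0], [0, 0, 8.6, 0], [0, 0, 8.6, 0]]])

```text
time: 7.08
tool_pos: [0.4329, 0.011, 0.0613]
eef_rot: [0.708, 0.707, 0.0, 0.0]
contact_force: [-0.4, 0.5, -1.2]
grip_width: 0.683
grasp_force: 32.5
```

Request:
carry_out(steps=[[[0, 0, 0, 0], [0, 0, 0, 0], [0, 0, 0, 0], [0, 0, 0, 0], [0, 0, -0.3, 0], [0, 0, -2, 0], [0, 0, -4.5, 0], [0, 0, -7.5, 0], [0, 0, -10, 0], [0, 0, -11, 0], [0, 0, -11, 0], [0, 0, -11, 0]]], jaw=1)

```text
time: 8.57
tool_pos: [0.4318, 0.0109, 0.1701]
eef_rot: [0.708, 0.707, -0.001, -0.001]
contact_force: [-0.7, -0.5, 0.9]
grip_width: 1.002
grasp_force: 0.0
```

```bash
cat > n.py <<'E'
from h import *
to(.634,-.033,.165,0)
c=capture('wrist');save(c,'w2.png')
W=cloud(c);z=W[...,2]
for h,r,g in ((.04,.0425,.012),(.061,.0292,.01),(.08,.0182,.008)):
    m=(abs(z-h)<.004)&(np.hypot(W[...,0]-.433,W[...,1]-.011)<.06);p=W[m][:,:2]
    if len(p)>20:
        q=circ(p,r); print('wrist',h,len(p),q.round(4),np.hypot(*(p-q).T).std().round(4))
E
python3 n.py
```

```text
t 8.57 at [0.4318 0.0109 0.1701] closing -0.1 go cm [-4.36 20.23  0.48] spin -0.1 jaw 1.002 F 0.0 [-0.7 -0.5  0.9] j [ 0.39  0.28 -0.55  2.15  0.21  0.76 -0.3 ] tilt [-0.002  0.    -1.   ]
wrist 0.04 1687 [0.4333 0.0115] 0.0063
wrist 0.061 1110 [0.4326 0.0097] 0.001
```

Request:
carry_out(steps=[[[-0.3, 1.5, 0, 0], [-1, 4.5, 0, 0], [-1.8, 8.5, 0, 0], [-2.7, 12.5, 0, 0], [-3.5, 16.3, 0, 0], [-4.1, 19, 0, 0], [-4.35, 20.2, 0.4, 0], [-4.35, 20.2, 0.4, 0], [-4.35, 20.2, 0.4, 0]]])

```text
time: 9.75
tool_pos: [0.6334, -0.0323, 0.1666]
eef_rot: [0.707, 0.707, -0.0, -0.0]
contact_force: [-0.6, 0.3, 0.1]
grip_width: 1.002
grasp_force: 0.0
```

```bash
python3 -c "
from h import *
to(.634,-.033,.083,0)
c=capture('wrist');W=cloud(c);z=W[...,2]
m=abs(z-.082)<.004;p=W[m][:,:2];p=p[np.hypot(*(p-[.634,-.033]).T)<.035];q=circ(p,.0182);print(len(p),q,np.hypot(*(p-q).T).std());to(*q,.083,0)"
```

```text
t 9.75 at [ 0.6334 -0.0323  0.1666] closing -0.0 go cm [-0.07  0.07  8.36] spin -0.0 jaw 1.002 F 0.0 [-0.6  0.3  0.1] j [ 0.33  0.59 -0.46  1.69  0.31  0.94 -0.25] tilt [-0.001 -0.    -1.   ]
800 [ 0.63473064 -0.03262469] 0.0009128320857531164
t 9.8 at [ 0.6335 -0.0324  0.1669] closing -0.0 go cm [-0.02  0.13  8.39] spin -0.0 jaw 0.999 F 0.0 [-0.3 -0.   0. ] j [ 0.33  0.59 -0.46  1.69  0.31  0.94 -0.25] tilt [-0.001 -0.    -1.   ]
```

Request:
carry_out(steps=[[[0, 0.1, 1.5, 0], [0, 0.1, 3.5, 0], [0, 0.1, 5.5, 0], [0, 0.1, 7.2, 0], [0, 0.1, 8.2, 0], [0, 0.1, 8.4, 0], [0, 0.1, 8.4, 0]]])

```text
time: 10.68
tool_pos: [0.6357, -0.0327, 0.0833]
eef_rot: [0.708, 0.707, 0.0, 0.0]
contact_force: [0.2, 0.3, 0.0]
grip_width: 0.996
grasp_force: 0.0
```

Request:
carry_out(steps=[[[0, 0, 0, 0], [0, 0, 0, 0], [0, 0, 0, 0], [0, 0, 0, 0], [0, 0, 0, 0], [0, 0, 0, 0], [0, 0, 0, 0], [0, 0, 0, 0], [0, 0, 0, 0]]], jaw=0, squeeze=30)

```text
time: 11.8
tool_pos: [0.6355, -0.0328, 0.0836]
eef_rot: [0.708, 0.707, 0.0, 0.0]
contact_force: [-2.1, -0.1, 6.5]
grip_width: 0.425
grasp_force: 29.9
```

```bash
python3 -c "
from h import *
to(.4326,.0105,.183,0)"
```

```text
t 11.8 at [ 0.6355 -0.0328  0.0836] closing -0.1 go cm [  4.3  -20.3   -9.95] spin -0.1 jaw 0.425 F 29.9 [-2.1 -0.1  6.5] j [ 0.3   0.69 -0.42  1.72  0.37  0.8  -0.29] tilt [ 0. -0. -1.]
```

Request:
carry_out(steps=[[[0, 0, -1, 0], [0, 0, -3, 0], [0, 0, -5, 0], [0, 0, -7, 0], [0, 0, -9, 0], [0.3, -1.5, -10, 0], [1, -4.5, -10, 0], [1.8, -8.5, -10, 0], [2.7, -12.5, -10, 0], [3.5, -16.3, -10, 0], [4, -19, -10, 0], [4.3, -20.2, -10, 0], [4.3, -20.3, -10, 0], [4.3, -20.3, -10, 0], [4.3, -20.3, -10, 0]]])

```text
time: 13.68
tool_pos: [0.4332, 0.0105, 0.1829]
eef_rot: [0.708, 0.706, 0.0, -0.0]
contact_force: [0.6, -0.7, -0.5]
grip_width: 0.426
grasp_force: 30.2
```

```bash
python3 -c "
from h import *
to(.4326,.0105,.082,0)
c=capture('side');cv2.imwrite('pics/s3c.png',cv2.resize(c['image'][180:400,250:520,::-1],None,fx=2,fy=2))"
```

```text
t 13.68 at [0.4332 0.0105 0.1829] closing -0.1 go cm [-0.   -0.06 10.09] spin -0.1 jaw 0.426 F 30.2 [ 0.6 -0.7 -0.5] j [ 0.41  0.26 -0.57  2.14  0.19  0.79 -0.28] tilt [ 0.  0. -1.]
```

View pics/s3c.png

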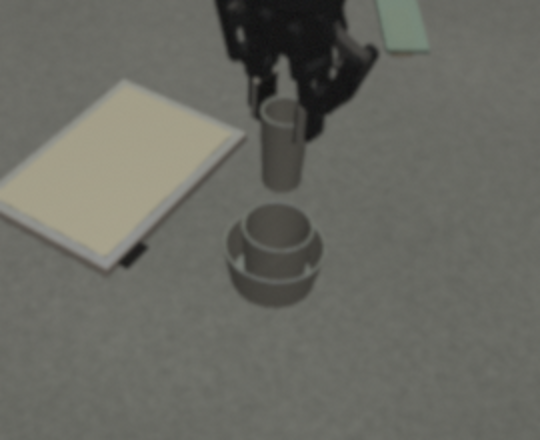

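The small cup is held upright (crop 283,145) above the nested middle and large cups (crop 277,240). Pad is clear. I lower it and release.

Request:
carry_out(steps=[[[0, 0, 1.5, 0], [0, 0, 3.5, 0], [0, 0, 5.5, 0], [0, 0, 7.5, 0], [0, 0, 9, 0], [0, 0, 9.8, 0], [0, -0.1, 10.1, 0], [0, -0.1, 10.1, 0], [0, -0.1, 10.1, 0]]])

```text
time: 14.85
tool_pos: [0.4318, 0.0105, 0.0824]
eef_rot: [0.708, 0.707, 0.0, 0.0]
contact_force: [-0.8, 0.1, -0.0]
grip_width: 0.423
grasp_force: 30.2
```

Request:
carry_out(steps=[[[0, 0, 0, 0], [0, 0, 0, 0], [0, 0, 0, 0], [0, 0, 0, 0], [0, 0, 0, 0], [0, 0, -0.3, 0], [0, 0, -2, 0], [0, 0, -4.5, 0], [0, 0, -7.5, 0], [0, 0, -9.5, 0], [0, 0, -10, 0], [0, 0, -10, 0], [0, 0, -10, 0]]], jaw=1)

```text
time: 16.48
tool_pos: [0.4309, 0.0105, 0.1812]
eef_rot: [0.708, 0.707, -0.001, -0.001]
contact_force: [-0.2, -0.0, -0.1]
grip_width: 1.0
grasp_force: 0.0
```

```bash
python3 n.py; python3 -c "
from h import *
to(.560,.2815,.13,53.8)"
```

```text
t 16.48 at [0.4309 0.0105 0.1812] closing -0.1 go cm [-4.32 20.32  1.58] spin -0.1 jaw 1.0 F 0.0 [-0.2 -0.  -0.1] j [ 0.41  0.26 -0.58  2.15  0.2   0.79 -0.29] tilt [-0.002  0.    -1.   ]
wrist 0.04 1532 [0.4331 0.0106] 0.0092
wrist 0.061 1238 [0.4327 0.0098] 0.0052
wrist 0.08 699 [0.431  0.0106] 0.0009
t 16.52 at [0.4309 0.0106 0.1811] closing -0.1 go cm [27.11 12.88  5.1 ] spin -53.9 jaw 1.001 F 0.0 [-0.2 -0.6  0.4] j [ 0.41  0.26 -0.58  2.15  0.2   0.79 -0.29] tilt [-0.002  0.    -1.   ]
```

Request:
carry_out(steps=[[[1.3, 0.6, 0, -2], [4, 2, 0.3, -7], [7.5, 3.6, 1, -14], [11, 5.2, 1.7, -21], [14.5, 6.9, 2.4, -28], [18, 8.6, 3.2, -35], [21.5, 10.2, 4, -42], [24.5, 11.6, 4.6, -48], [26.5, 12.6, 5, -52.5], [27.1, 12.9, 5, -53.9], [27.1, 12.9, 5, -53.9], [27.1, 12.9, 5, -53.9]]])

```text
time: 18.02
tool_pos: [0.5607, 0.2804, 0.132]
eef_rot: [0.311, 0.95, -0.0, 0.0]
contact_force: [0.1, -0.7, -0.3]
grip_width: 1.0
grasp_force: 0.0
```

```bash
python3 - <<'E'
from h import *
to(.560,.2815,.026,53.8)
c=capture('wrist');save(c,'w4.png');W=cloud(c);x,y,z=np.moveaxis(W,-1,0)
m=(z>.02)&(z<.032)&(np.hypot(x-.54,y-.297)<.09)
r=cv2.minAreaRect(W[m][:,:2].astype(np.float32)*1000);print(r,m.sum(),np.median(z[m]))
E
```

```text
t 18.02 at [0.5607 0.2804 0.132 ] closing 53.7 go cm [ 0.13  0.06 10.6 ] spin -0.1 jaw 1.0 F 0.0 [ 0.1 -0.7 -0.3] j [-0.02  0.69 -0.7   1.71  0.54  0.94  0.  ] tilt [-0.    -0.001 -1.   ]
((538.9989624023438, 297.0604248046875), (44.22321319580078, 109.78646850585938), 53.60885238647461) 9084 0.026022936073166206
```

View pics/w4.png

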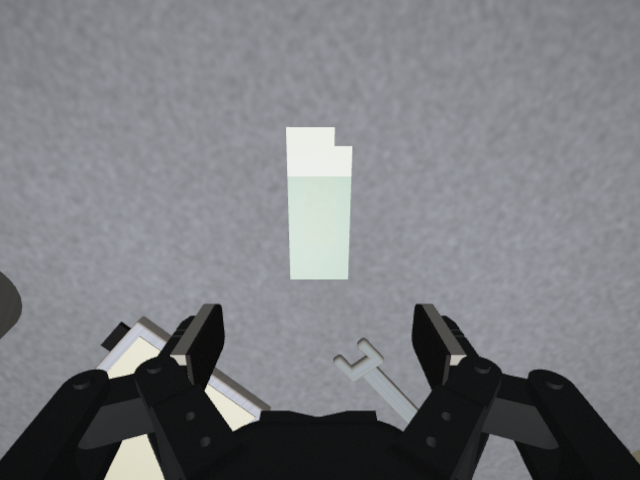

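The wrist view shows the frosted, notched end at the top (320,150) and the plain end (319,278) toward the gripper, centred between the fingers. The measured 110 x 44 matches the plate, so I descend.

Request:
carry_out(steps=[[[0, 0, 1.5, 0], [0, 0, 4, 0], [0, 0, 6.5, 0], [0, 0, 8.8, 0], [0, 0, 10.2, 0], [0, 0, 10.7, 0], [0, 0, 10.7, 0], [0, 0, 10.7, 0]]])

```text
time: 19.08
tool_pos: [0.5613, 0.2817, 0.0258]
eef_rot: [0.311, 0.951, 0.001, 0.0]
contact_force: [-0.9, 0.1, 1.1]
grip_width: 0.996
grasp_force: 0.0
```

Request:
carry_out(steps=[[[0, 0, 0, 0], [0, 0, 0, 0], [0, 0, 0, 0], [0, 0, 0, 0], [0, 0, 0, 0], [0, 0, 0, 0], [0, 0, 0, 0], [0, 0, 0, 0], [0, 0, 0, 0]]], jaw=0, squeeze=40)

```text
time: 20.2
tool_pos: [0.5611, 0.2814, 0.0255]
eef_rot: [0.311, 0.951, 0.0, 0.0]
contact_force: [-1.2, -1.0, 5.9]
grip_width: 0.502
grasp_force: 40.6
```

Request:
carry_out(steps=[[[0, 0, -0.5, 0], [0, 0, -1.5, 0], [0, 0, -3, 0], [0, 0, -4.5, 0], [0, 0, -6, 0], [0, 0, -7.5, 0], [0, 0, -8.5, 0], [0, 0, -9, 0], [0, 0, -9, 0], [0, 0, -9, 0]]])

```text
time: 21.45
tool_pos: [0.5606, 0.2811, 0.1144]
eef_rot: [0.311, 0.951, -0.0, -0.0]
contact_force: [-0.7, 1.1, -1.1]
grip_width: 0.503
grasp_force: 40.8
```

```bash
python3 - <<'E'
from h import *
to(.672,-.023,.112,53.7)
c=capture('wrist');W=cloud(c);x,y,z=np.moveaxis(W,-1,0)
p0=np.array(observe()["tool_pos"]); d=np.array([-.807,.59]); g=(W[...,:2]-p0[:2])
u=g@d; v=g@np.array([.59,.807])
m=(abs(z-p0[2])<.03)&(u>.02)&(u<.11)&(abs(v)<.03)
print(m.sum(),u[m].max(),"fit z=a+bu",np.polyfit(u[m],z[m],1),"v",np.polyfit(v[m],z[m],1),v[m].min(),v[m].max())
E
```

```text
t 21.45 at [0.5606 0.2811 0.1144] closing 53.8 go cm [-26.95 -17.96   0.24] spin 0.1 jaw 0.503 F 40.8 [-0.7  1.1 -1.1] j [-0.03  0.71 -0.69  1.72  0.55  0.91 -0.01] tilt [-0.001 -0.001 -1.   ]
17193 0.08220876107861763 fit z=a+bu [-0.00173663  0.1149038 ] v [-0.00025262  0.1148131 ] -0.022250819839660922 0.02214166163806478
```

The plate is held level (slope under 0.2%) and its end is 82 mm from the TCP, as expected. Now I carry it over the pad.

Request:
carry_out(steps=[[[-0.4, -0.3, 0, 0], [-1.4, -0.9, 0, 0], [-3.2, -2.1, 0, 0], [-5.4, -3.6, 0, 0], [-8, -5.3, 0, 0], [-11, -7.3, 0, 0], [-14, -9.3, 0, 0], [-17, -11.3, 0, 0], [-20, -13.3, 0, 0], [-22.5, -15, 0, 0], [-24.5, -16.3, 0, 0], [-26, -17.3, 0, 0], [-26.7, -17.8, 0, 0], [-27, -18, 0, 0], [-27, -18, 0, 0], [-27, -18, 0, 0], [-27, -18, 0, 0], [-27, -18, 0, 0]]])

```text
time: 23.75
tool_pos: [0.6724, -0.0229, 0.115]
eef_rot: [0.31, 0.951, -0.0, -0.0]
contact_force: [-0.9, 0.1, -1.1]
grip_width: 0.499
grasp_force: 40.8
```

```bash
python3 - <<'E'
from h import *
to(.672,-.023,.112,53.7)
c=capture('side');W=cloud(c);x,y,z=np.moveaxis(W,-1,0)
cv2.imwrite('pics/f.png',cv2.resize(c['image'][120:400,180:520,::-1],None,fx=2,fy=2))
for h,r in ((.08,.0182),(.061,.0292),(.04,.0425)):
    m=(abs(z-h)<.003)&(abs(np.hypot(x-.432,y-.011)-r)<.006);print(h,m.sum(),circ(W[m][:,:2],r).round(4))
im=c['image'].astype(int); m=(abs(z-.117)<.012)&(np.hypot(x-.618,y-.017)<.05)&(im[...,0]>im[...,1]-8)&(im.sum(-1)>300)
print("label",m.sum(),np.mean(W[m],0))
E
```

```text
t 23.75 at [ 0.6724 -0.0229  0.115 ] closing 53.8 go cm [ 0.03 -0.03  0.3 ] spin 0.1 jaw 0.499 F 40.8 [-0.9  0.1 -1.1] j [ 0.43  0.77 -0.67  1.6   0.55  0.97  0.52] tilt [-0. -0. -1.]
0.08 100 [0.4283 0.0114]
0.061 128 [0.4305 0.0095]
0.04 163 [0.4316 0.011 ]
label 311 [0.61429021 0.01652224 0.11329116]
```

View pics/f.png

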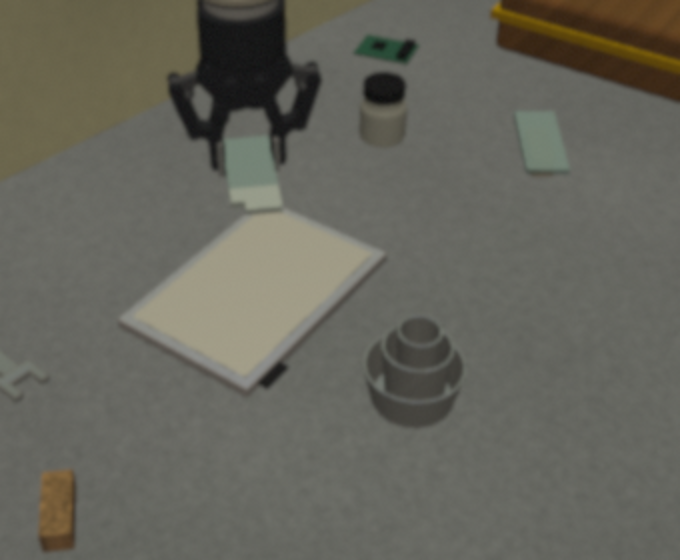

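The cups are nested (crop 417,370) and the pad is clear. The plate is held level with its frosted end (crop 262,196) at about (0.616, 0.017), z 0.115, which is over the pad's middle. I'm handing in.

```bash
python3 -c "
from plant import *
print(close_job())"
```

```text
the job is handed in; nothing more can be done
None
```

I handed the job in at about 24 s. In the last check, the cups were nested and let go, and the notched plate was held level and label up, with its frosted end over the middle of the pad and about 10 cm above it. The hand-in returned no verdict.

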